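# Set up the desk easel: lean the panel, then snap the marker into the pen clip

## Robot

A 6-joint arm with a two-finger parallel gripper is mounted at the origin on the work surface. World frame = base frame: x ahead of the robot, y to its left, z up, the work surface at z = 0. Lengths are in m, angles in rad, forces in N, time in s.
With the tool pointing down it reaches from about 0.3 to 0.775 m from the base axis. Payload 14.6 kg.
Tool frame: the origin (TCP) lies midway between the tips of the shut fingers; the grasp point (between the pads) lies 19 mm behind it (tcp_to_grasp is the distance from the TCP to the grasp point, in m); z points along the fingers, y is the line along which they close (so a half turn about z gives the same grasp; the last joint's range is limited). The gripper opens to 94 mm and grips with 3 to 60 N. Pads are 16 mm wide; open, the fingers measure 119 mm over their backs; the gripper's body (75 mm by 177 mm) begins 78 mm behind the grasp point.
Start: joints at [1.211, 0.3, 1.521, -0, 1.321, -0.067], TCP at [0.159, 0.527, 0.205] pointing down, gripper open.
Joint ranges: [-3.03, 3.03], [-0.79, 2.21], [0.23, 2.52], [-1.04, 4.18], [0, 3.07], [-2.55, 2.55]. Speed limits (rad/s): [2.22, 2.22, 2.57, 3.14, 3.14, 3.14].

## Interface

Orientations are given as [roll, pitch, yaw] about the fixed x, y, z axes, in that order (R = Rz(yaw) Ry(pitch) Rx(roll)).
In Python, from station import * gives the robot as it stands.
- The arm moves only by the tool send_rows, never from a script. Its argument "motion" is a list of rows, each a list of 3 entries, a list of its own where there are three numbers: the shift along the tool's x, y, z in units of 0.03 m (1.0 is 0.03 m), then the turn, a rotation vector about the tool's x, y, z in units of 0.12 rad (1.0 is 0.12 rad), then the opening, from -1 (shut) to 1 (fully open). In form: [[[x, y, z], [rx, ry, rz], grip], ...]. A call has 1 to 12 rows; each row shifts and turns the commanded pose from where the row before left it, along the tool's axes as they then stand; what a row does not reach is not made up. A row lasts 1/10 s, in which the tool goes at most 50 mm and 8.59 degrees, less where a joint would pass 70% of its speed; a pose out of reach is approached as far as the arm can. A call with a number of a shift or a turn outside -1 to 1 is refused whole. A call with a gripper value outside its range is refused whole. The fingers move at their own pace and stop on an object; "squeeze" is the grip in N (left out, the last holds). Time passes only in rows, so rows that do not move let the fingers close. It gives the time, the measured TCP pose, the force, the opening and the grip force at its end, in the units of the state.
- get_obs(): the state, without advancing time (a new reading comes with each control period).
- camera(name): name is "side" or "top" or "wrist"; returns a dict with "pixels" (480x640x3 uint8, red, green, blue), "depth" (480x640 float32, m along the optical axis (not along the pixel's ray), 0 where there is no reading), "fx", "fy", "cx", "cy" (pixels), "rvec" (rotation vector, rad) and "tvec" (3), from world to camera coordinates, as OpenCV has them. Camera axes: x right, y down, z forward; pixel columns grow to the right and rows downward; lengths in m; the calibration is good to about 2 mm. A picture is of the moment at which its call begins.
- hand_in(): hands the job in; it is judged then, once.
The state is a dict: "time_s": time; "qpos": joint angles; "joint_vel": joint speeds; "tau": joint torques, N m; "ee_pos": TCP position; "eef_rot": TCP orientation; "force": force on the tool from outside, world axes, zero at the start; "moment": the same for the moment, N m; "grip_width": finger opening in m; "grip_force": force on a finger pad.
Only numpy, scipy, OpenCV 4.12 (cv2) and the standard library are available. Lean on these libraries where they do the work, as an engineer would, in place of code of your own. Each camera call takes 0.05 s, during which the arm holds its last target. There are 200 camera calls.

## Task

Set up the little desk easel for work: take the larger of the two white panels out of its rack and stand it on the easel, its foot behind the low wooden strip and leaning back square and roughly centred against the metal bar. Then lay the thick black marker roughly centred in the pen channel along the easel's front and press it down past the sprung jaw until it is fully home and the jaw has closed over it. The clip is height-adjustable, so feel for where it is and stop pressing once the marker is home: forcing it on would crush it. Leave everything else on the desk where it is.

Things in the scene. Friction and masses are not known exactly. Their poses are not given: they have to be found in the camera images.
- easel: Fixed wooden desk easel; origin on the desk, x = its front (pen channel side), y along bar and channel. Plate x -70 to 85, y +-95, 10 mm thick. Panel foot strip: x -5 to 1, y +-75, top 17 mm over the desk. Pen channel along y at x = 50, 150 long, 17 wide inside, walls 6 thick, 11.5 above its floor: fingers round the marker's sides strike them before it is home
- bar_mid (a point): Middle of the back bar on the easel (x = -50, 80 mm over the desk): round, 10 mm diameter, along y, between two 12 mm square posts at y = +-62. The panel leans back on it, top towards easel -x, some 0.2 to 0.45 rad from upright
- seat (a point): Axis point of the fully seated marker, midway between the clip's forks, IF the height-adjustable channel is at its lowest (axis 29 mm over the desk). Channel, forks and jaw are really set 0 to 13 mm higher, fixed for the run, not reported: find it by touch. Forks at easel y = +-40: at -x a fixed steel prong, 16 wide, 8.5 mm from the axis, top 27 above it; at +x a jaw hook
- foot_mid (a point): Point on the easel's plate (10 mm over the desk) where the middle of the leaning panel's foot belongs; axes as the easel's
- jaw (a joint): Sprung jaw, rad: 0 closed, 0.15 to 0.3 as the marker passes, springs back. One jaw, two hooks 14 mm wide at easel y = +-40; steep slopes from 27 down to tips 10 mm above the seated axis, tips 1 mm short of the channel's middle. A marker laid in the mouth rests some 21 mm above its seat; passing takes 4 to 14 N. Its middle 55 mm, between the forks, can be reached from above
- panel: Larger white panel, 9 thick (x) x 100 wide (y) x 130 mm tall (z); origin at the middle of its foot edge; starts upright in one of the two slots of the rack
- panel_top (a point): Middle of the larger panel's top edge
- small_panel: Smaller white panel 9 x 80 x 90 mm, origin at the middle of its foot; in the other slot; leave it there
- rack: Fixed wooden panel rack: base 150 (x) by 110 (y), 6 mm thick, origin under its centre; two slots along its y at x = +-37.5 mm, walls to 40 mm over the desk, 11 mm apart, 100 mm long
- marker: Thick black marker, a cylinder 14 mm in diameter and 130 mm long with thin grey bands, along its x axis; origin at its middle on the axis; starts in one lane of the pen rest, axis 25 mm over the desk. Once home it bears no more than about 30 N of pressing
- pencil: Thin black pencil 8 mm in diameter, 161 mm long, along its x axis, origin near its middle on its axis; in the other lane; leave it there
- pen_rest: Fixed wooden pen rest: base 120 (x) by 130 (y), 6 mm thick, origin under its centre; two lanes along its x at y = +-40 mm, on two cross strips 8 mm wide at x = +-45 mm (tops 18 mm, side nubs to 26 mm over the desk)
- bottle_a: White paint bottle, 48 mm diameter, 140 mm tall, origin under it; leave alone
- bottle_b: Grey paint bottle, 52 mm diameter, 120 mm tall, origin under it; leave alone
- eraser: White eraser 45 x 22 x 13 mm, origin under it; leave alone
- mouse: Black computer mouse 100 x 58 x 32 mm, origin under it; leave alone
- sharpener: Metal pencil sharpener 26 x 16 x 12 mm, origin under it; leave alone
Not all that is in view belongs to the job. What is shaped like the panel but red is not meant. Leave any purple look-alike of the part that bears jaw alone.

How it is judged:
By the outcome, as a careful person would: the job done as asked, in the order asked, and still so for the second after the job is handed in, with the robot touching nothing.
It also fails if it takes over 64 s, if anything falls off the work surface, if the arm or the gripper's body presses on something with over 40 N, if the wrist force passes 120 N, or if a joint passes its speed limit or range.

## Working session

There is one attempt and no reset: what is moved stays moved. The work goes in short steps, Python scripts to look and compute and a tool call to move; the robot and the scene stay as the last step left them, time stands still between calls to the robot, and variables do not carry over. Pictures are saved under pics/ and viewed, at most 10 in all, crops included, and the job is handed in when it is done.

Besides the shell and the picture viewer there is one more tool, called after ">>>" by a JSON object that holds its "api" and its "payload", one argument or row to a line. send_rows: Moves the arm, as the interface text tells. Its arguments: {"type":"object","properties":{"motion":{"type":"array"},"squeeze":{"type":"number"}},"required":["motion"]}

```bash
mkdir -p pics; ls; cat > h.py <<'E'
from station import *
import numpy as np, cv2
def snap(n):
    c=camera(n); np.savez(f'pics/{n}.npz',**c); return c
def load(n): return dict(np.load(f'pics/{n}.npz'))
def pts(c):
    R=cv2.Rodrigues(np.array(c['rvec'],float))[0]; t=np.array(c['tvec'],float).ravel()
    v,u=np.mgrid[0:480,0:640]; d=c['depth']
    P=np.stack([(u-c['cx'])/c['fx']*d,(v-c['cy'])/c['fy']*d,d],-1)
    return (P-t)@R
def save(c,f): cv2.imwrite(f,cv2.cvtColor(c['pixels'],cv2.COLOR_RGB2BGR))
E
python3 - <<'E'
from h import *
o=get_obs();print({k:np.round(v,3) for k,v in o.items()})
for n in('top','side'):
    c=snap(n);save(c,f'pics/{n}0.png');print(n,c['fx'],np.round(c['rvec'],3).ravel(),np.round(c['tvec'],3).ravel())
E
```

```text
pics
{'time_s': np.float64(0.0), 'qpos': array([ 1.211,  0.3  ,  1.522, -0.   ,  1.321, -0.067]), 'joint_vel': array([ 0.001,  0.   ,  0.001, -0.001, -0.003,  0.   ]), 'tau': array([ 2.0000e-03, -5.3181e+01, -3.5274e+01,  7.1000e-02,  2.4000e-02,
       -0.0000e+00]), 'ee_pos': array([0.159, 0.526, 0.205]), 'eef_rot': array([-3.14 , -0.   ,  2.849]), 'force': array([-0.083, -0.233,  0.72 ]), 'moment': array([-0.045,  0.027,  0.028]), 'grip_force': np.float64(0.0), 'grip_width': np.float64(0.094)}
top 584.6166859709379 [ 2.184 -1.998  0.237] [-0.03   0.529  1.283]
side 545.795494238035 [ 2.316 -0.68   0.25 ] [-0.422  0.271  1.109]
```

View pics/top0.png

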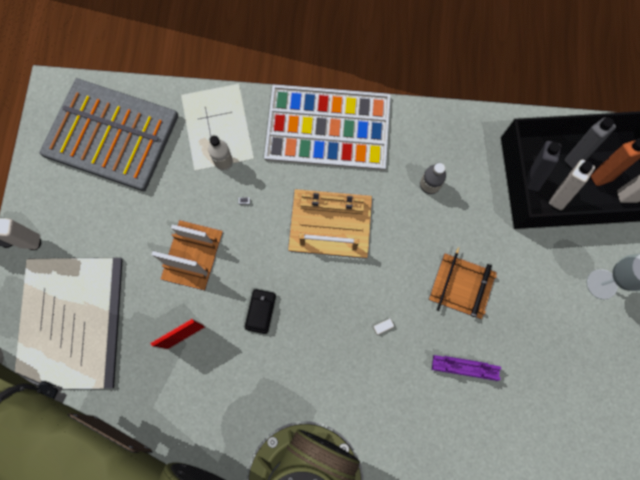

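View pics/side0.png

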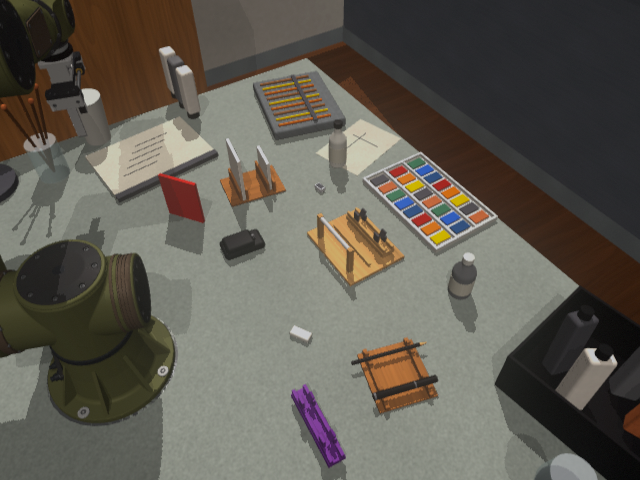

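The top view shows the easel at (332,222) with its channel on the far side and its bar at (330,240). The rack is at (192,255), with the larger panel nearer at (180,263). The pen rest is at (463,287), with the thick marker in its right lane (484,288). The purple look-alike clip is at (466,368) and the red panel at (178,334).

```bash
python3 - <<'E'
from h import *
c=load('top');P=pts(c);H=cv2.cvtColor(c['pixels'],cv2.COLOR_RGB2HSV).astype(int);z=P[...,2]
def reg(u0,u1,v0,v1):
    m=np.zeros((480,640),bool);m[v0:v1,u0:u1]=1;return m
def rect(m,name):
    q=P[m];r=cv2.minAreaRect((q[:,:2]*1000).astype(np.float32));print(name,m.sum(),np.round(r[0],1),np.round(r[1],1),round(r[2],2),'z',np.round(np.percentile(q[:,2],[5,50,95])*1000,1))
print('desk z',np.median(z[reg(380,420,230,300)]))
# easel
E=reg(282,382,180,266)
print(H[222,310],H[250,180] ,H[270,463])
wood=(H[...,1]>90)&(H[...,0]<25)
rect(E&wood&(abs(z-.010)<.004),'easel plate')
rect(E&(z>.076)&(z<.092),'bar hi')
rect(E&(z>.03)&(z<.075)&(np.arange(480)[:,None]<215),'clip')
rect(E&(z>.05)&(np.arange(480)[:,None]<215),'clip tops')
K=reg(145,230,215,295)
rect(K&wood&(abs(z-.006)<.004),'rack base')
rect(K&wood&(z>.034)&(z<.045),'rack walls')
rect(K&(z>.12),'panel top'); rect(K&(z>.08)&(z<.105),'small top')
N=reg(425,500,245,325)
rect(N&wood&(abs(z-.006)<.004),'rest base')
dark=(H[...,2]<60)
for n,mm in(('marker',reg(468,500,255,320)),('pencil',reg(425,466,245,315))):
    m=N&mm&dark&(z>.018); rect(m,n)
    q=P[m]; xy=q[:,:2]; print(np.round(cv2.fitLine((xy*1000).astype(np.float32),cv2.DIST_HUBER,0,.01,.01).ravel(),3))
for (u,v) in [(330,240),(330,200),(180,262)]: print(u,v,np.round(P[v,u],4))
E
```

```text
desk z 0.0007223474269544405
[ 17 131 206] [ 13 168 168] [ 13 168 159]
easel plate 2607 [590.7  -9. ] [188.4 153.9] 89.97 z [ 6.8 10.3 13.4]
bar hi 280 [534.1  -8.5] [ 12.1 134.8] 0.05 z [79.9 84.6 89. ]
clip 614 [633.   -8.2] [ 34.3 149.3] 0.37 z [30.5 38.8 62. ]
clip tops 135 [434.3  -3.7] [ 94.3 431.9] 88.93 z [  51.4   60.7 1371.1]
rack base 1362 [483.8 314.2] [109.4 149.1] 80.74 z [2.6 5.8 9.4]
rack walls 256 [484.4 314.1] [98.7 97.8] 81.25 z [35.2 39.6 43.6]
panel top 265 [355.  170.5] [448.3  45.1] 58.37 z [ 124.2  135.4 1371.1]
small top 254 [484.7 315.2] [99.8 84.9] 80.98 z [ 83.3  94.  100.6]
rest base 1512 [ 466.8 -333.5] [130.8 120.4] 74.56 z [3.  6.4 9.5]
marker 228 [ 459.  -372.5] [ 15.9 119.2] 73.45 z [26.5 31.3 35.8]
[ 9.63000e-01 -2.68000e-01  4.57218e+02 -3.70882e+02]
pencil 88 [ 470.1 -291.5] [  6.7 138.8] 74.0 z [22.2 27.3 31.4]
[ 9.63000e-01 -2.69000e-01  4.69523e+02 -2.91924e+02]
330 240 [ 0.5301 -0.0123  0.0817]
330 200 [ 0.6423 -0.0042  0.0257]
180 262 [0.4413 0.3077 0.1271]
```

```bash
python3 - <<'E'
from h import *
c=load('top');B=cv2.cvtColor(c['pixels'],cv2.COLOR_RGB2BGR)
a=cv2.resize(B[180:266,282:382],(400,344),interpolation=cv2.INTER_CUBIC)
b=cv2.resize(B[210:296,140:240],(400,344),interpolation=cv2.INTER_CUBIC)
cv2.imwrite('pics/crop1.png',np.hstack([a,b]))
E
```

```text
(no output)
```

View pics/crop1.png

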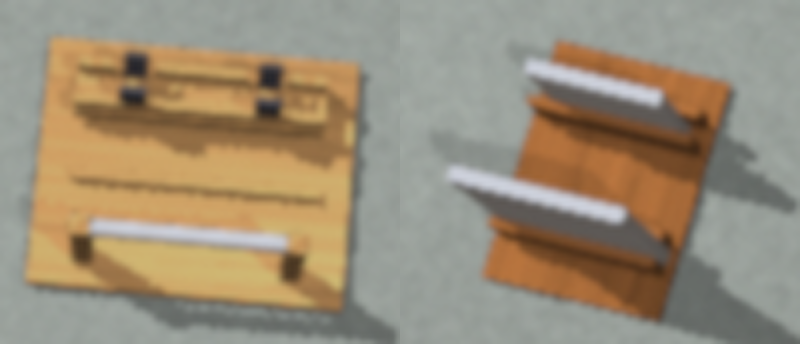

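The left crop shows the easel: bar at (190,235) between two posts, foot strip line at (200,190), and dark forks at (135,75) and (270,90). The right crop shows the rack, with the bigger panel nearest at (540,195) and the small one at (595,80).

```bash
python3 - <<'E'
from h import *
for n in('top','side'):
    P=pts(load(n)).reshape(-1,3)*1000
    def f(name,cen,ang,box,zr):
        a=np.radians(ang);q=P-np.array([*cen,0]);X=np.cos(a)*q[:,0]+np.sin(a)*q[:,1];Y=-np.sin(a)*q[:,0]+np.cos(a)*q[:,1]
        m=(X>box[0])&(X<box[1])&(Y>box[2])&(Y<box[3])&(P[:,2]>zr[0])&(P[:,2]<zr[1])
        p=lambda v:np.round(np.percentile(v[m],[1,50,99]),1)
        k=np.polyfit(Y[m],X[m],1) if np.ptp(Y[m])>np.ptp(X[m]) else np.polyfit(X[m],Y[m],1)
        print(n,name,m.sum(),'x',p(X),'y',p(Y),'z',p(P[:,2]),'slope/off',np.round(k,3))
    R=((484,314.2),-9.2)
    f('ptop',*R,(-60,-15,-80,80),(128,150))
    f('pface60',*R,(-60,-15,-80,80),(60,80))
    f('pface110',*R,(-60,-15,-80,80),(100,120))
    f('marker',(466.8,-333.5),-15.44,(-90,90,-49,-31),(28.5,40))
    E=((583.3,-8.8),0)
    f('bar',*E,(-65,-35,-52,52),(76,95))
    f('wallchan',*E,(35,70,-72,72),(28,45))
    f('forks+',*E,(30,80,30,50),(45,80))
    f('forks-',*E,(30,80,-50,-30),(45,80))
    f('chanmid',*E,(30,80,-25,25),(24,80))
    f('strip',*E,(-12,10,-90,90),(14,25))
E
```

```text
top ptop 211 x [-41.7 -37.  -32.1] y [-47.8  -0.6  50.5] z [129.1 135.4 140.9] slope/off [-3.0000e-03 -3.7023e+01]
top pface60 55 x [-41.6 -41.  -33.4] y [-49.1  -8.9  48.3] z [60.3 69.7 79.7] slope/off [-2.4000e-02 -4.0585e+01]
top pface110 63 x [-41.9 -41.  -34.5] y [-48.7 -12.   49.3] z [100.3 109.9 119.4] slope/off [-2.1000e-02 -4.0684e+01]
top marker 254 x [-63.8  -2.4  64.1] y [-44.2 -38.1 -31.3] z [28.7 31.8 37. ] slope/off [-7.0000e-03 -3.7925e+01]
top bar 202 x [-54.3 -49.6 -43.7] y [-50.7   0.3  51.4] z [77.8 84.4 89.8] slope/off [ 5.0000e-03 -4.9441e+01]
top wallchan 534 x [35.5 50.2 66.3] y [-70.6  -1.7  69.9] z [28.1 35.4 44.1] slope/off [-2.0000e-03  4.9644e+01]
top forks+ 65 x [36.8 54.7 65.2] y [33.8 40.8 48.4] z [45.7 58.1 66.8] slope/off [-2.7000e-02  4.2125e+01]
top forks- 71 x [35.7 54.  65.7] y [-46.3 -39.  -31.4] z [45.3 58.2 68. ] slope/off [-8.000e-03 -3.848e+01]
top chanmid 301 x [33.3 51.  65.9] y [-24.1   0.3  24.6] z [24.3 32.2 44.6] slope/off [8.0000e-03 4.9708e+01]
top strip 221 x [-11.   -0.9   9.6] y [-79.   -3.2  83.9] z [14.1 16.6 23.4] slope/off [ 0
[... 422 characters left out ...]
 z [28.6 31.2 35.4] slope/off [ -0.   -39.17]
side bar 168 x [-55.1 -51.5 -45. ] y [-50.6  -1.4  50.2] z [77.9 84.1 88.5] slope/off [ 3.0000e-03 -5.0916e+01]
side wallchan 469 x [35.2 50.3 65.6] y [-71.5  -1.7  70.1] z [28.1 36.2 44.5] slope/off [-7.0000e-03  4.8594e+01]
side forks+ 82 x [36.1 52.4 63.5] y [31.2 39.4 48.6] z [45.2 55.5 64.8] slope/off [-1.0000e-02  4.0228e+01]
side forks- 92 x [35.3 53.1 64.3] y [-47.9 -41.5 -30.2] z [45.6 55.5 64.9] slope/off [ 3.300e-02 -4.206e+01]
side chanmid 231 x [32.8 49.9 65.3] y [-23.8   1.6  23.5] z [24.5 33.4 44.4] slope/off [ 0.069 47.782]
side strip 153 x [-7.6 -2.1  3.7] y [-74.8  -3.3  73.6] z [14.5 17.  21.7] slope/off [ 1.000e-03 -1.958e+00]
```

```bash
cat >> h.py <<'E'
from scipy.spatial.transform import Rotation as Ro
def go(p,yaw,tilt=0):
    "deltas (units) from present pose to target TCP p (mm), tool yaw deg, tilt rad about tool x; turn-first and shift-first"
    o=get_obs();A=Ro.from_euler('xyz',o['eef_rot']);B=Ro.from_euler('z',yaw,degrees=True)*Ro.from_euler('x',np.pi)*Ro.from_euler('x',tilt)
    d=(np.array(p)/1000-o['ee_pos'])/.03
    print('t',round(float(o['time_s']),2),'pos',np.round(o['ee_pos']*1000,1),'F',np.round(o['force'],1),'w',round(float(o['grip_width'])*1000,1),'gf',np.round(o['grip_force'],1))
    print('shift now-axes',np.round(A.inv().apply(d),2),'shift after-turn axes',np.round(B.inv().apply(d),2),'turn',np.round((A.inv()*B).as_rotvec()/.12,2))
E
python3 -c "
from h import *
go((447.3,320.1,205),80.8)"
```

```text
t 0.1 pos [158.7 526.4 204.9] F [-0.3  0.7  0.3] w 94.1 gf 0.0
shift now-axes [-11.2   -3.81   0.  ] shift after-turn axes [-5.25 10.6  -0.  ] turn [-1.000e-02  1.000e-02  1.199e+01]
```

>>> {"api": "send_rows", "payload": {
  "motion": [
    [[-0.93, -0.32, 0], [0, 0, 0], 0.2],
    [[-0.93, -0.32, 0], [0, 0, 0], 0.2],
    [[-0.93, -0.32, 0], [0, 0, 0], 0.2],
    [[-0.93, -0.32, 0], [0, 0, 0], 0.2],
    [[-0.93, -0.32, 0], [0, 0, 0], 0.2],
    [[-0.93, -0.32, 0], [0, 0, 0], 0.2],
    [[-0.93, -0.32, 0], [0, 0, 0], 0.2],
    [[-0.93, -0.32, 0], [0, 0, 0], 0.2],
    [[-0.93, -0.32, 0], [0, 0, 0], 0.2],
    [[-0.93, -0.32, 0], [0, 0, 0], 0.2],
    [[-0.93, -0.32, 0], [0, 0, 0], 0.2],
    [[-0.93, -0.32, 0], [0, 0, 0], 0.2]
  ]
}}

```text
time_s: 1.3
ee_pos: [0.4468, 0.3187, 0.2052]
eef_rot: [-3.141, -0.0, 2.849]
force: [0.2, -0.2, -0.2]
grip_width: 0.0566
grip_force: 0.0
```

>>> {"api": "send_rows", "payload": {
  "motion": [
    [[0, 0, 0], [0, 0, 1], 0.2],
    [[0, 0, 0], [0, 0, 1], 0.2],
    [[0, 0, 0], [0, 0, 1], 0.2],
    [[0, 0, 0], [0, 0, 1], 0.2],
    [[0, 0, 0], [0, 0, 1], 0.2],
    [[0, 0, 0], [0, 0, 1], 0.2],
    [[0, 0, 0], [0, 0, 1], 0.2],
    [[0, 0, 0], [0, 0, 1], 0.2],
    [[0, 0, 0], [0, 0, 1], 0.2],
    [[0, 0, 0], [0, 0, 1], 0.2],
    [[0, 0, 0], [0, 0, 1], 0.2],
    [[0, 0, 0], [0, 0, 1], 0.2]
  ]
}}

```text
time_s: 2.5
ee_pos: [0.4459, 0.3195, 0.2051]
eef_rot: [-3.141, 0.001, 1.404]
force: [-0.3, 0.0, 0.7]
grip_width: 0.0564
grip_force: 0.0
```

```bash
python3 -c "
from h import *
go((447.3,320.1,103),80.8)"
```

```text
t 2.5 pos [445.9 319.5 205.1] F [-0.3  0.   0.7] w 56.4 gf 0.0
shift now-axes [0.03 0.04 3.4 ] shift after-turn axes [0.03 0.04 3.4 ] turn [-0.    0.   -0.05]
```

>>> {"api": "send_rows", "payload": {
  "motion": [
    [[0.03, 0.04, 0.85], [0, 0, 0], 0.2],
    [[0, 0, 0.85], [0, 0, 0], 0.2],
    [[0, 0, 0.85], [0, 0, 0], 0.2],
    [[0, 0, 0.85], [0, 0, 0], 0.2],
    [[0, 0, 0], [0, 0, 0], -1],
    [[0, 0, 0], [0, 0, 0], -1],
    [[0, 0, 0], [0, 0, 0], -1],
    [[0, 0, 0], [0, 0, 0], -1],
    [[0, 0, 0], [0, 0, 0], -1],
    [[0, 0, 0], [0, 0, 0], -1],
    [[0, 0, 0], [0, 0, 0], -1]
  ],
  "squeeze": 25
}}

```text
time_s: 3.6
ee_pos: [0.4475, 0.3204, 0.1038]
eef_rot: [3.141, -0.0, 1.409]
force: [-0.5, 0.1, 2.7]
grip_width: 0.0088
grip_force: 25.0
```

>>> {"api": "send_rows", "payload": {
  "motion": [
    [[0, 0, -0.5], [0, 0, 0], -1],
    [[0, 0, -0.9], [0, 0, 0], -1],
    [[0, 0, -0.9], [0, 0, 0], -1],
    [[0, 0, -0.9], [0, 0, 0], -1],
    [[0, 0, -0.9], [0, 0, 0], -1]
  ]
}}

```text
time_s: 4.1
ee_pos: [0.4472, 0.3202, 0.2275]
eef_rot: [-3.141, 0.0, 1.409]
force: [0.2, 0.6, -1.2]
grip_width: 0.0088
grip_force: 25.0
```

```bash
python3 -c "
from h import *
go((538.3,-8.8,210),90,-.36)"
```

```text
t 4.1 pos [447.2 320.2 227.5] F [ 0.2  0.6 -1.2] w 8.8 gf 25.0
shift now-axes [-10.33   4.77   0.59] shift after-turn axes [-10.97   2.64   1.62] turn [-2.99  0.24 -1.34]
```

>>> {"api": "send_rows", "payload": {
  "motion": [
    [[-0.86, 0.4, 0], [0, 0, 0], -1],
    [[-0.86, 0.4, 0], [0, 0, 0], -1],
    [[-0.86, 0.4, 0], [0, 0, 0], -1],
    [[-0.86, 0.4, 0], [0, 0, 0], -1],
    [[-0.86, 0.4, 0], [0, 0, 0], -1],
    [[-0.86, 0.4, 0], [0, 0, 0], -1],
    [[-0.86, 0.4, 0], [0, 0, 0], -1],
    [[-0.86, 0.4, 0], [0, 0, 0], -1],
    [[-0.86, 0.4, 0], [0, 0, 0], -1],
    [[-0.86, 0.4, 0], [0, 0, 0], -1],
    [[-0.86, 0.4, 0], [0, 0, 0], -1],
    [[-0.86, 0.4, 0], [0, 0, 0], -1]
  ]
}}

```text
time_s: 5.3
ee_pos: [0.5397, -0.0096, 0.2264]
eef_rot: [-3.141, 0.0, 1.409]
force: [-0.8, 0.7, -0.8]
grip_width: 0.0089
grip_force: 25.0
```

>>> {"api": "send_rows", "payload": {
  "motion": [
    [[0, 0, 0], [-0.75, 0.06, -0.33], -1],
    [[0, 0, 0], [-0.75, 0.06, -0.33], -1],
    [[0, 0, 0], [-0.75, 0.06, -0.33], -1],
    [[0, 0, 0], [-0.75, 0.06, -0.33], -1],
    [[0, 0, 0], [0, 0, 0], -1],
    [[0, 0, 0], [0, 0, 0], -1]
  ]
}}

```text
time_s: 5.9
ee_pos: [0.5395, -0.0085, 0.2268]
eef_rot: [2.782, -0.0, 1.568]
force: [0.6, 0.1, -0.6]
grip_width: 0.0083
grip_force: 25.0
```

```bash
python3 - <<'E'
from h import *
go((538.3,-8.8,160),90,-.36)
c=snap('side');save(c,'pics/side1.png');P=pts(c).reshape(-1,3)*1000
H=cv2.cvtColor(c['pixels'],cv2.COLOR_RGB2HSV).reshape(-1,3)
m=(P[:,0]>490)&(P[:,0]<640)&(abs(P[:,1]+9)<70)&(P[:,2]>115)&(P[:,2]<190)&(H[:,1]<40)&(H[:,2]>90)
q=P[m];print(m.sum(),np.percentile(q,[1,99],axis=0).round(1))
E
```

```text
t 5.9 pos [539.5  -8.5 226.8] F [ 0.6  0.1 -0.6] w 8.3 gf 25.0
shift now-axes [-0.01 -0.82  2.07] shift after-turn axes [-0.01 -0.82  2.07] turn [-0.01  0.01 -0.02]
188 [[549.1 -58.4 135.5]
 [573.3  40.8 189.3]]
```

>>> {"api": "send_rows", "payload": {
  "motion": [
    [[0, -0.28, 0.71], [0, 0, 0], -1],
    [[0, -0.28, 0.71], [0, 0, 0], -1],
    [[0, -0.28, 0.71], [0, 0, 0], -1],
    [[0, -0.28, 0.71], [0, 0, 0], -1],
    [[0, -0.28, 0.71], [0, 0, 0], -1],
    [[0, 0, 0], [0, 0, 0], -1],
    [[0, 0, 0], [0, 0, 0], -1]
  ]
}}

```text
time_s: 6.65
ee_pos: [0.5384, -0.0084, 0.1124]
eef_rot: [2.782, -0.0, 1.569]
force: [0.4, -0.9, -0.1]
grip_width: 0.009
grip_force: 25.0
```

```bash
python3 - <<'E'
from h import *
go((538.3,-8.8,103),90,-.36)
c=snap('side');B=cv2.cvtColor(c['pixels'],cv2.COLOR_RGB2BGR)
cv2.imwrite('pics/side2.png',cv2.resize(B[130:300,270:430],(640,600)))
E
```

```text
t 6.65 pos [538.4  -8.4 112.4] F [ 0.4 -0.9 -0.1] w 9.0 gf 25.0
shift now-axes [-0.01 -0.11  0.29] shift after-turn axes [-0.01 -0.11  0.29] turn [-0.    0.01 -0.02]
```

View pics/side2.png

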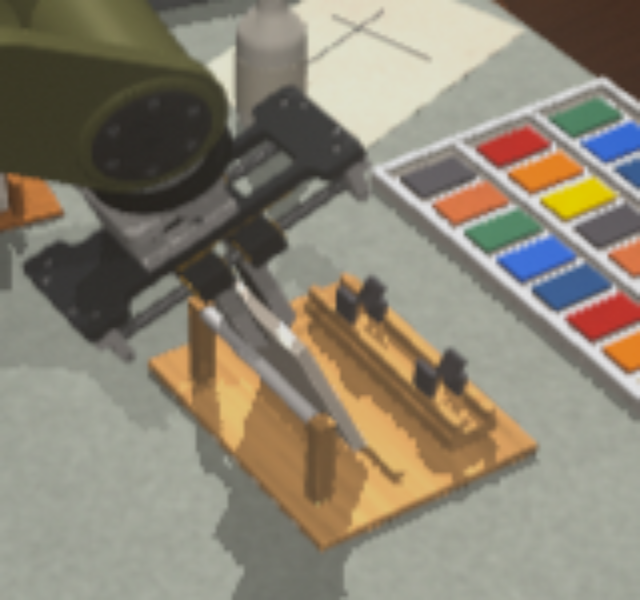

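The panel is tilted between the bar and the strip: its near-right edge runs from (320,420) to (360,450), just behind the strip end at (395,475). Next I lower it.

>>> {"api": "send_rows", "payload": {
  "motion": [
    [[0, -0.028, 0.07], [0, 0, 0], -1],
    [[0, -0.028, 0.07], [0, 0, 0], -1],
    [[0, -0.028, 0.07], [0, 0, 0], -1],
    [[0, -0.014, 0.035], [0, 0, 0], -1],
    [[0, 0, 0], [0, 0, 0], -1]
  ]
}}

```text
time_s: 7.2
ee_pos: [0.5376, -0.0084, 0.1039]
eef_rot: [2.781, 0.0, 1.569]
force: [0.3, 0.1, -1.0]
grip_width: 0.0088
grip_force: 25.0
```

>>> {"api": "send_rows", "payload": {
  "motion": [
    [[0, -0.014, 0.035], [0, 0, 0], -1],
    [[0, 0, 0], [0, 0, 0], -1]
  ]
}}

```text
time_s: 7.4
ee_pos: [0.5378, -0.0085, 0.103]
eef_rot: [2.781, 0.0, 1.569]
force: [-0.9, -0.9, 0.1]
grip_width: 0.0085
grip_force: 25.0
```

>>> {"api": "send_rows", "payload": {
  "motion": [
    [[0, -0.014, 0.035], [0, 0, 0], -1],
    [[0, 0, 0], [0, 0, 0], -1]
  ]
}}

```text
time_s: 7.6
ee_pos: [0.538, -0.0085, 0.1029]
eef_rot: [2.779, 0.0, 1.569]
force: [-8.3, 0.5, 13.3]
grip_width: 0.0087
grip_force: 25.0
```

>>> {"api": "send_rows", "payload": {
  "motion": [
    [[0, 0.007, -0.02], [0, 0, 0], -1],
    [[0, 0, 0], [0, 0, 0], -0.75],
    [[0, 0, 0], [0, 0, 0], -0.65],
    [[0, 0, 0], [0, 0, 0], -0.5],
    [[0, 0, 0], [0, 0, 0], -0.35],
    [[0, 0, 0], [0, 0, 0], -0.35],
    [[0, 0, 0], [0, 0, 0], -0.35]
  ]
}}

```text
time_s: 8.3
ee_pos: [0.5376, -0.0084, 0.1024]
eef_rot: [2.781, 0.0, 1.569]
force: [-0.5, 0.6, 0.2]
grip_width: 0.0301
grip_force: 0.0
```

>>> {"api": "send_rows", "payload": {
  "motion": [
    [[0, 0, -0.3], [0, 0, 0], -0.35],
    [[0, 0, -0.7], [0, 0, 0], -0.35],
    [[0, 0, -1], [0, 0, 0], -0.35],
    [[0, 0, -1], [0, 0, 0], -0.35],
    [[0, 0, -1], [0, 0, 0], -0.35]
  ]
}}

```text
time_s: 8.8
ee_pos: [0.4945, -0.0083, 0.2164]
eef_rot: [2.78, 0.0, 1.569]
force: [-0.2, -0.8, 0.1]
grip_width: 0.0305
grip_force: 0.0
```

```bash
python3 - <<'E'
from h import *
go((456.4,-371.1,220),164.6)
c=snap('side');P=pts(c).reshape(-1,3)*1000
H=cv2.cvtColor(c['pixels'],cv2.COLOR_RGB2HSV).reshape(-1,3)
E=P-[583.3,-8.8,0]
m=(abs(E[:,0]+30)<50)&(abs(E[:,1])<56)&(H[:,1]<40)&(H[:,2]>90)
for a,b in((15,35),(40,60),(90,115),(115,138)):
    q=E[m&(E[:,2]>a)&(E[:,2]<b)];print(a,len(q),np.percentile(q,[2,50,98],axis=0).round(1).tolist(),'slope x/y',np.polyfit(q[:,1],q[:,0],1).round(3))
B=cv2.cvtColor(c['pixels'],cv2.COLOR_RGB2BGR)
cv2.imwrite('pics/side3.png',cv2.resize(B[130:300,270:430],(640,600)))
E
```

```text
t 8.8 pos [494.5  -8.3 216.4] F [-0.2 -0.8  0.1] w 30.5 gf 0.0
shift now-axes [-12.1   -1.12  -0.55] shift after-turn axes [ -1.99 -12.    -0.12] turn [  2.57   1.96 -10.74]
15 14 [[-23.7, -49.3, 17.6], [-19.0, -48.0, 27.5], [-12.1, -45.9, 34.3]] slope x/y [  -1.97  -112.296]
40 7 [[-28.3, -49.6, 40.8], [-26.2, -47.7, 45.1], [-23.2, -45.9, 49.2]] slope x/y [ 0.35  -9.194]
90 48 [[-56.8, -49.5, 91.1], [-51.4, -31.3, 103.1], [-44.8, 42.9, 113.8]] slope x/y [-1.8000e-02 -5.1965e+01]
115 176 [[-64.3, -48.6, 117.4], [-60.6, -0.4, 131.5], [-56.1, 48.3, 134.9]] slope x/y [ 4.0000e-03 -6.0508e+01]
```

View pics/side3.png

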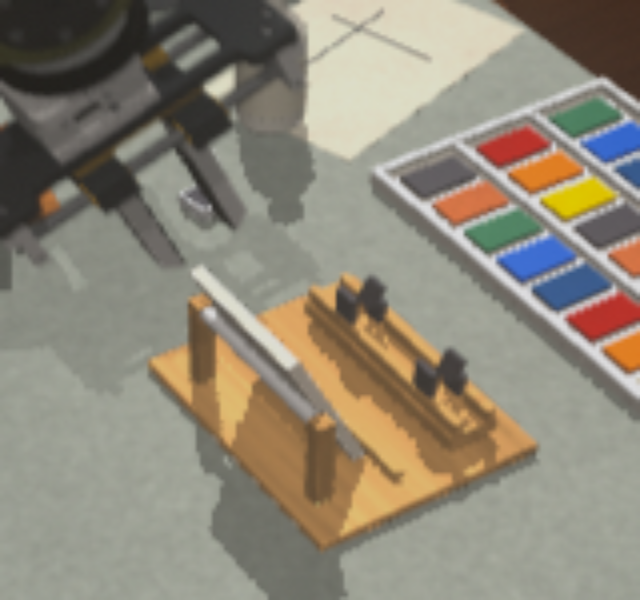

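The panel leans on the bar with its foot behind the strip. Its top edge runs from (197,272) to (298,365) and it is centred between the posts. Now the marker.

>>> {"api": "send_rows", "payload": {
  "motion": [
    [[-1, -0.1, -0.05], [0, 0, 0], 0],
    [[-1, -0.1, -0.05], [0, 0, 0], 0],
    [[-1, -0.1, -0.05], [0, 0, 0], 0],
    [[-1, -0.1, -0.05], [0, 0, 0], 0],
    [[-1, -0.1, -0.05], [0, 0, 0], 0],
    [[-1, -0.1, -0.05], [0, 0, 0], 0],
    [[-1, -0.1, -0.05], [0, 0, 0], 0],
    [[-1, -0.1, -0.05], [0, 0, 0], 0],
    [[-1, -0.1, -0.05], [0, 0, 0], 0],
    [[-1, -0.1, -0.05], [0, 0, 0], 0],
    [[-1, -0.1, -0.05], [0, 0, 0], 0],
    [[-1, -0.1, -0.05], [0, 0, 0], 0]
  ]
}}

```text
time_s: 10.05
ee_pos: [0.4542, -0.3694, 0.2194]
eef_rot: [2.78, 0.0, 1.569]
force: [0.2, 0.4, -0.3]
grip_width: 0.0467
grip_force: 0.0
```

>>> {"api": "send_rows", "payload": {
  "motion": [
    [[0, 0, 0], [1, 0, 0], 0],
    [[0, 0, 0], [1, 0, 0], 0],
    [[0, 0, 0], [1, 0, 0], 0],
    [[0, 0, 0], [0, 0, -1], 0],
    [[0, 0, 0], [0, 0, -1], 0],
    [[0, 0, 0], [0, 0, -1], 0],
    [[0, 0, 0], [0, 0, -1], 0],
    [[0, 0, 0], [0, 0, -1], 0],
    [[0, 0, 0], [0, 0, -1], 0]
  ]
}}

```text
time_s: 10.95
ee_pos: [0.4544, -0.3682, 0.2193]
eef_rot: [3.141, 0.001, 2.294]
force: [0.8, -0.4, -0.1]
grip_width: 0.0467
grip_force: 0.0
```

>>> {"api": "send_rows", "payload": {
  "motion": [
    [[0, 0, 0], [0, 0, -1], 0],
    [[0, 0, 0], [0, 0, -1], 0],
    [[0, 0, 0], [0, 0, -1], 0],
    [[0, 0, 0], [0, 0, -1], 0],
    [[0, 0, 0], [0, 0, -0.85], 0],
    [[0, 0, 0], [0, 0, 0], 0]
  ]
}}

```text
time_s: 11.55
ee_pos: [0.4545, -0.3682, 0.2193]
eef_rot: [-3.142, 0.001, 2.872]
force: [0.7, 0.4, 0.8]
grip_width: 0.0469
grip_force: 0.0
```

```bash
python3 -c "
from h import *
go((456.4,-371.1,60),164.6);print(get_obs()['qpos'].round(2))"
```

```text
t 11.55 pos [ 454.5 -368.2  219.3] F [0.7 0.4 0.8] w 46.9 gf 0.0
shift now-axes [-0.08 -0.08  5.31] shift after-turn axes [-0.09 -0.08  5.31] turn [-0.    0.01 -0.  ]
[-0.74  0.37  1.4   0.    1.37 -2.05]
```

>>> {"api": "send_rows", "payload": {
  "motion": [
    [[-0.08, -0.08, 0.9], [0, 0, 0], 0],
    [[0, 0, 0.9], [0, 0, 0], 0],
    [[0, 0, 0.9], [0, 0, 0], 0],
    [[0, 0, 0.9], [0, 0, 0], 0],
    [[0, 0, 0.9], [0, 0, 0], 0],
    [[0, 0, 0.9], [0, 0, 0], 0],
    [[0, 0, 0.8], [0, 0, 0], 0],
    [[0, 0, 0.3], [0, 0, 0], 0],
    [[0, 0, 0.25], [0, 0, 0], 0],
    [[0, 0, 0], [0, 0, 0], 0]
  ]
}}

```text
time_s: 12.55
ee_pos: [0.4564, -0.3713, 0.0164]
eef_rot: [3.141, 0.001, 2.87]
force: [-0.7, 0.6, -0.2]
grip_width: 0.047
grip_force: 0.0
```

>>> {"api": "send_rows", "payload": {
  "motion": [
    [[0, 0, 0], [0, 0, 0], -1],
    [[0, 0, 0], [0, 0, 0], -1],
    [[0, 0, 0], [0, 0, 0], -1],
    [[0, 0, 0], [0, 0, 0], -1],
    [[0, 0, 0], [0, 0, 0], -1],
    [[0, 0, 0], [0, 0, 0], -1]
  ],
  "squeeze": 25
}}

```text
time_s: 13.15
ee_pos: [0.4565, -0.3713, 0.0166]
eef_rot: [-3.142, 0.001, 2.871]
force: [-0.1, 0.1, 2.1]
grip_width: 0.0129
grip_force: 25.0
```

>>> {"api": "send_rows", "payload": {
  "motion": [
    [[0, 0, -0.5], [0, 0, 0], -1],
    [[0, 0, -1], [0, 0, 0], -1],
    [[0, 0, -1], [0, 0, 0], -1],
    [[0, 0, -1], [0, 0, 0], -1],
    [[0, 0, -1], [0, 0, 0], -1],
    [[0, 0, -1], [0, 0, 0], -1],
    [[0, 0, 0], [0, 0, 1], -1],
    [[0, 0, 0], [0, 0, 1], -1],
    [[0, 0, 0], [0, 0, 1], -1],
    [[0, 0, 0], [0, 0, 1], -1],
    [[0, 0, 0], [0, 0, 1], -1],
    [[0, 0, 0], [0, 0, 1], -1]
  ]
}}

```text
time_s: 14.35
ee_pos: [0.4562, -0.3712, 0.1825]
eef_rot: [3.141, 0.001, 2.146]
force: [0.7, 0.1, -0.4]
grip_width: 0.0133
grip_force: 25.0
```

>>> {"api": "send_rows", "payload": {
  "motion": [
    [[0, 0, 0], [0, 0, 1], -1],
    [[0, 0, 0], [0, 0, 1], -1],
    [[0, 0, 0], [0, 0, 1], -1],
    [[0, 0, 0], [0, 0, 1], -1],
    [[0, 0, 0], [0, 0, 0.85], -1],
    [[0, 0, 0], [0, 0, 0], -1]
  ]
}}

```text
time_s: 14.95
ee_pos: [0.4562, -0.3712, 0.1824]
eef_rot: [3.14, 0.001, 1.567]
force: [0.1, 0.0, -0.6]
grip_width: 0.013
grip_force: 25.0
```

```bash
python3 -c "
from h import *
go((632.3,-8.8,180),90);print(get_obs()['qpos'].round(2))"
```

```text
t 14.95 pos [ 456.2 -371.2  182.4] F [ 0.1  0.  -0.6] w 13.0 gf 25.0
shift now-axes [12.1   5.83  0.08] shift after-turn axes [12.08  5.87  0.08] turn [ 0.01  0.   -0.03]
[-0.75  0.4   1.44  0.    1.3  -0.74]
```

>>> {"api": "send_rows", "payload": {
  "motion": [
    [[0.86, 0.42, 0], [0, 0, 0], -1],
    [[0.86, 0.42, 0], [0, 0, 0], -1],
    [[0.86, 0.42, 0], [0, 0, 0], -1],
    [[0.86, 0.42, 0], [0, 0, 0], -1],
    [[0.86, 0.42, 0], [0, 0, 0], -1],
    [[0.86, 0.42, 0], [0, 0, 0], -1],
    [[0.86, 0.42, 0], [0, 0, 0], -1],
    [[0.86, 0.42, 0], [0, 0, 0], -1],
    [[0.86, 0.42, 0], [0, 0, 0], -1],
    [[0.86, 0.42, 0], [0, 0, 0], -1],
    [[0.86, 0.42, 0], [0, 0, 0], -1],
    [[0.86, 0.42, 0], [0, 0, 0], -1]
  ]
}}

```text
time_s: 16.15
ee_pos: [0.6084, -0.0608, 0.1822]
eef_rot: [3.14, 0.0, 1.572]
force: [-0.7, -0.3, -0.1]
grip_width: 0.0129
grip_force: 25.0
```

>>> {"api": "send_rows", "payload": {
  "motion": [
    [[0.86, 0.42, 0], [0, 0, 0], -1],
    [[0.86, 0.41, 0], [0, 0, 0], -1],
    [[0, 0, 0], [0, 0, 0], -1],
    [[0, 0, 0], [0, 0, 0], -1]
  ]
}}

```text
time_s: 16.55
ee_pos: [0.6329, -0.0102, 0.1817]
eef_rot: [3.141, 0.0, 1.572]
force: [-0.0, -0.4, -0.4]
grip_width: 0.0133
grip_force: 25.0
```

```bash
python3 - <<'E'
from h import *
go((632.3,-8.8,70),90);print(get_obs()['qpos'].round(2))
c=snap('side');P=pts(c).reshape(-1,3)*1000
H=cv2.cvtColor(c['pixels'],cv2.COLOR_RGB2HSV).reshape(-1,3)
m=(abs(P[:,0]-632)<15)&(abs(P[:,1]+9)<90)&(abs(P[:,2]-190)<12)
o=m&(abs(P[:,1]+9)>22);q=P[o];print(len(q),np.percentile(q,[1,50,99],axis=0).round(1).tolist(),np.polyfit(q[:,1],q[:,0],1).round(3),np.polyfit(q[:,1],q[:,2],1).round(3))
E
```

```text
t 16.55 pos [632.9 -10.2 181.7] F [-0.  -0.4 -0.4] w 13.3 gf 25.0
shift now-axes [ 0.05 -0.02  3.72] shift after-turn axes [ 0.05 -0.02  3.72] turn [0.01 0.   0.01]
[-0.07  0.5   1.29 -0.    1.34 -0.08]
192 [[624.4, -75.7, 185.8], [629.5, -42.4, 195.1], [638.5, 48.4, 199.5]] [-1.0000e-03  6.3031e+02] [4.00000e-03 1.94576e+02]
```

>>> {"api": "send_rows", "payload": {
  "motion": [
    [[0.05, 0, 0.9], [0, 0, 0], -1],
    [[0, 0, 0.9], [0, 0, 0], -1],
    [[0, 0, 0.9], [0, 0, 0], -1],
    [[0, 0, 0.8], [0, 0, 0], -1],
    [[0, 0, 0.2], [0, 0, 0], -1],
    [[0, 0, 0], [0, 0, 0], -1]
  ]
}}

```text
time_s: 17.2
ee_pos: [0.6328, -0.0096, 0.0704]
eef_rot: [-3.141, 0.0, 1.569]
force: [0.2, -0.6, -1.1]
grip_width: 0.0133
grip_force: 25.0
```

>>> {"api": "send_rows", "payload": {
  "motion": [
    [[0, 0, 0.1], [0, 0, 0], -1],
    [[0, 0, 0.1], [0, 0, 0], -1],
    [[0, 0, 0.1], [0, 0, 0], -1],
    [[0, 0, 0], [0, 0, 0], -1]
  ]
}}

```text
time_s: 17.6
ee_pos: [0.6331, -0.0088, 0.0614]
eef_rot: [3.141, 0.0, 1.569]
force: [-0.3, 0.2, 0.2]
grip_width: 0.0132
grip_force: 25.0
```

>>> {"api": "send_rows", "payload": {
  "motion": [
    [[0, 0, 0.1], [0, 0, 0], -1],
    [[0, 0, 0.05], [0, 0, 0], -1],
    [[0, 0, 0], [0, 0, 0], -1]
  ]
}}

```text
time_s: 17.9
ee_pos: [0.633, -0.0088, 0.0567]
eef_rot: [3.141, 0.0, 1.569]
force: [-0.2, 0.3, 0.3]
grip_width: 0.0133
grip_force: 25.0
```

>>> {"api": "send_rows", "payload": {
  "motion": [
    [[0, 0, 0.05], [0, 0, 0], -1],
    [[0, 0, 0.05], [0, 0, 0], -1],
    [[0, 0, 0], [0, 0, 0], -1]
  ]
}}

```text
time_s: 18.2
ee_pos: [0.6331, -0.0089, 0.0537]
eef_rot: [3.141, 0.0, 1.569]
force: [-0.3, -0.5, -0.9]
grip_width: 0.0133
grip_force: 25.0
```

>>> {"api": "send_rows", "payload": {
  "motion": [
    [[0, 0, 0.05], [0, 0, 0], -1],
    [[0, 0, 0.05], [0, 0, 0], -1],
    [[0, 0, 0], [0, 0, 0], -1]
  ]
}}

```text
time_s: 18.5
ee_pos: [0.633, -0.0089, 0.0507]
eef_rot: [3.141, 0.0, 1.569]
force: [-0.6, -0.3, -0.3]
grip_width: 0.0133
grip_force: 25.0
```

>>> {"api": "send_rows", "payload": {
  "motion": [
    [[0, 0, 0.05], [0, 0, 0], -1],
    [[0, 0, 0], [0, 0, 0], -1]
  ]
}}

```text
time_s: 18.7
ee_pos: [0.633, -0.0089, 0.0494]
eef_rot: [3.141, 0.0, 1.569]
force: [-1.9, 0.6, 1.1]
grip_width: 0.0134
grip_force: 25.0
```

>>> {"api": "send_rows", "payload": {
  "motion": [
    [[0, 0, 0.05], [0, 0, 0], -1],
    [[0, 0, 0], [0, 0, 0], -1]
  ]
}}

```text
time_s: 18.9
ee_pos: [0.6331, -0.0089, 0.048]
eef_rot: [3.141, 0.0, 1.569]
force: [-2.7, 0.2, 1.6]
grip_width: 0.013
grip_force: 25.0
```

>>> {"api": "send_rows", "payload": {
  "motion": [
    [[0, 0, 0.05], [0, 0, 0], -1],
    [[0, 0, 0], [0, 0, 0], -1]
  ]
}}

```text
time_s: 19.1
ee_pos: [0.6331, -0.0089, 0.0464]
eef_rot: [3.141, 0.0, 1.569]
force: [-1.6, -0.4, 2.9]
grip_width: 0.0133
grip_force: 25.0
```

Contact came at TCP z≈49 mm (jaw slope pushing −x), so the marker is in the mouth. Release it, rise, and shut the fingers.

>>> {"api": "send_rows", "payload": {
  "motion": [
    [[0, 0, 0], [0, 0, 0], -0.6],
    [[0, 0, 0], [0, 0, 0], -0.45],
    [[0, 0, 0], [0, 0, 0], -0.4],
    [[0, 0, 0], [0, 0, 0], -0.4],
    [[0, 0, -0.3], [0, 0, 0], -0.4],
    [[0, 0, -0.7], [0, 0, 0], -0.4],
    [[0, 0, -0.7], [0, 0, 0], -0.4],
    [[0, 0, 0], [0, 0, 0], -1],
    [[0, 0, 0], [0, 0, 0], -1],
    [[0, 0, 0], [0, 0, 0], -1],
    [[0, 0, 0], [0, 0, 0], -1]
  ]
}}

```text
time_s: 20.2
ee_pos: [0.6327, -0.0088, 0.0965]
eef_rot: [-3.141, -0.0, 1.569]
force: [0.5, -0.3, -0.2]
grip_width: 0.0011
grip_force: 0.0
```

```bash
python3 - <<'E'
from h import *
go((632.8,-8.8,66),90)
c=snap('side');P=pts(c).reshape(-1,3)*1000
H=cv2.cvtColor(c['pixels'],cv2.COLOR_RGB2HSV).reshape(-1,3)
m=(abs(P[:,0]-632)<9)&(abs(P[:,1]+9)<90)&(abs(P[:,2]-56)<12)&(H[:,2]<80)
q=P[m];print(len(q),np.percentile(q,[1,50,99],axis=0).round(1).tolist(),np.polyfit(q[:,1],q[:,2],1).round(3))
B=cv2.cvtColor(c['pixels'],cv2.COLOR_RGB2BGR)
cv2.imwrite('pics/side4.png',cv2.resize(B[130:300,270:430],(640,600)))
E
```

```text
t 20.2 pos [632.7  -8.8  96.5] F [ 0.5 -0.3 -0.2] w 1.1 gf 0.0
shift now-axes [0.   0.   1.02] shift after-turn axes [0.   0.   1.02] turn [-0.01 -0.   -0.02]
240 [[623.1, -73.8, 49.6], [628.9, -12.6, 60.3], [639.5, 51.1, 65.1]] [3.0000e-03 5.9556e+01]
```

View pics/side4.png

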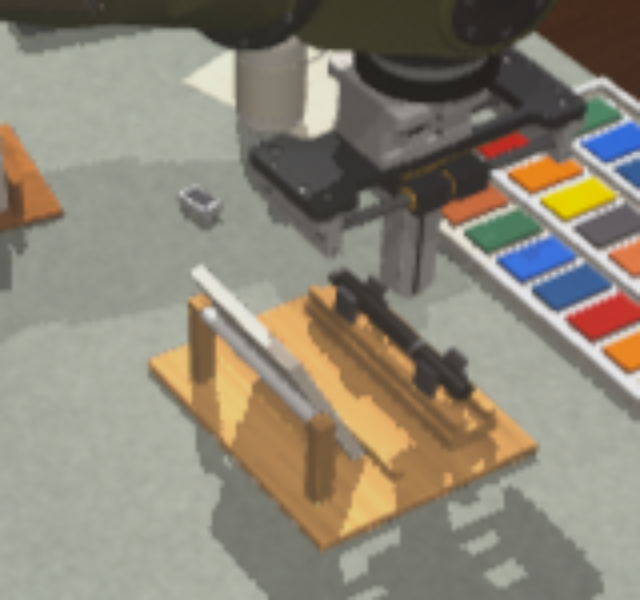

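The marker lies level in the mouth of both forks, from (335,275) to (470,390), with the shut fingers above it. Now I press in small steps.

>>> {"api": "send_rows", "payload": {
  "motion": [
    [[0, 0, 0.5], [0, 0, 0], -1],
    [[0, 0, 0.45], [0, 0, 0], -1],
    [[0, 0, 0.1], [0, 0, 0], -1],
    [[0, 0, 0.1], [0, 0, 0], -1],
    [[0, 0, 0], [0, 0, 0], -1]
  ]
}}

```text
time_s: 20.75
ee_pos: [0.6331, -0.0089, 0.0626]
eef_rot: [3.141, 0.0, 1.569]
force: [0.7, 0.1, 0.3]
grip_width: 0.0002
grip_force: 0.0
```

>>> {"api": "send_rows", "payload": {
  "motion": [
    [[0, 0, 0.05], [0, 0, 0], -1],
    [[0, 0, 0.05], [0, 0, 0], -1],
    [[0, 0, 0], [0, 0, 0], -1]
  ]
}}

```text
time_s: 21.05
ee_pos: [0.6332, -0.0089, 0.0603]
eef_rot: [3.141, 0.0, 1.569]
force: [-2.4, -0.8, 3.4]
grip_width: 0.0006
grip_force: 2.0
```

>>> {"api": "send_rows", "payload": {
  "motion": [
    [[0, 0, 0.05], [0, 0, 0], -1],
    [[0, 0, 0.05], [0, 0, 0], -1],
    [[0, 0, 0], [0, 0, 0], -1]
  ]
}}

```text
time_s: 21.35
ee_pos: [0.6332, -0.0089, 0.0575]
eef_rot: [3.14, 0.0, 1.569]
force: [-3.5, 1.0, 6.1]
grip_width: 0.0007
grip_force: 3.2
```

>>> {"api": "send_rows", "payload": {
  "motion": [
    [[0, 0, 0.05], [0, 0, 0], -1],
    [[0, 0, 0.05], [0, 0, 0], -1],
    [[0, 0, 0], [0, 0, 0], -1]
  ]
}}

```text
time_s: 21.65
ee_pos: [0.6328, -0.0089, 0.0541]
eef_rot: [-3.142, 0.0, 1.569]
force: [-5.9, -0.8, 4.9]
grip_width: 0.0003
grip_force: 3.2
```

>>> {"api": "send_rows", "payload": {
  "motion": [
    [[0, 0, 0.05], [0, 0, 0], -1],
    [[0, 0, 0.05], [0, 0, 0], -1],
    [[0, 0, 0], [0, 0, 0], -1]
  ]
}}

```text
time_s: 21.95
ee_pos: [0.6325, -0.0089, 0.0511]
eef_rot: [-3.141, 0.0, 1.569]
force: [-6.6, 0.4, 6.0]
grip_width: 0.0003
grip_force: 5.0
```

>>> {"api": "send_rows", "payload": {
  "motion": [
    [[0, 0, 0.05], [0, 0, 0], -1],
    [[0, 0, 0.05], [0, 0, 0], -1],
    [[0, 0, 0], [0, 0, 0], -1]
  ]
}}

```text
time_s: 22.25
ee_pos: [0.6325, -0.0089, 0.0503]
eef_rot: [-3.141, 0.0, 1.569]
force: [-19.3, 0.4, 26.8]
grip_width: 0.0003
grip_force: 16.9
```

>>> {"api": "send_rows", "payload": {
  "motion": [
    [[0, 0, -0.05], [0, 0, 0], -1],
    [[0, 0, 0], [0, 0, 0], -1]
  ]
}}

```text
time_s: 22.45
ee_pos: [0.6325, -0.0089, 0.0507]
eef_rot: [-3.141, 0.0, 1.569]
force: [-12.9, 0.2, 16.0]
grip_width: 0.0003
grip_force: 10.5
```

```bash
python3 - <<'E'
from h import *
go((632.8,-8.8,66),90)
c=snap('side');P=pts(c)*1000;B=cv2.cvtColor(c['pixels'],cv2.COLOR_RGB2BGR)
cv2.imwrite('pics/side5.png',cv2.resize(B[185:265,325:425],(750,600),interpolation=cv2.INTER_CUBIC))
c0=load('side')
# wall tops before/prior: seat from walls (top=seat+4.5) and forks using first pictures
import numpy as np
for n in('top',):
    P=pts(load(n)).reshape(-1,3)*1000;E=P-[583.3,-8.8,0]
    def h(x0,x1,y0,y1,lo,hi):
        m=(E[:,0]>x0)&(E[:,0]<x1)&(abs(E[:,1])>y0)&(abs(E[:,1])<y1)&(E[:,2]>lo)&(E[:,2]<hi);print(x0,x1,m.sum(),np.percentile(E[m,2],[10,25,50,75,90]).round(1))
    h(36.5,40.5,0,30,15,60);h(60,64,0,30,15,60);h(45,55,0,30,15,60);h(34,40,35,45,15,80);h(52,64,36,44,40,80)
E
```

```text
t 22.45 pos [632.5  -8.9  50.7] F [-12.9   0.2  16. ] w 0.3 gf 10.5
shift now-axes [ 0.    0.01 -0.51] shift after-turn axes [ 0.    0.01 -0.51] turn [-0.    0.   -0.01]
36.5 40.5 68 [27.8 31.2 36.1 40.1 41.4]
60 64 59 [25.9 29.9 37.6 39.4 43. ]
45 55 79 [24.8 26.1 28.4 30.  32.1]
34 40 60 [21.4 29.  38.8 54.  61.3]
52 64 41 [48.  51.8 57.2 62.  63.5]
```

View pics/side5.png

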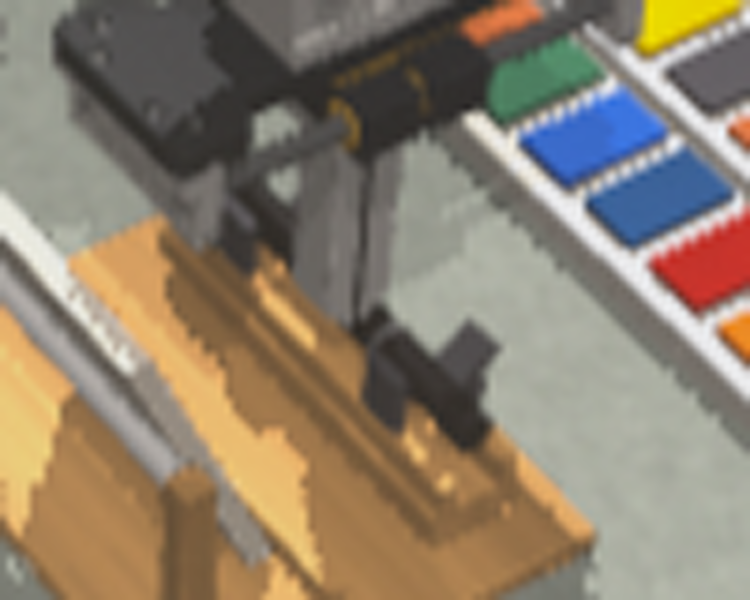

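The marker is still about 8 mm above its seat, between prong (385,380) and opened hook (475,350). The −x force suggests the finger's friction is holding it off the prong. I'll lift off, shift 1.5 mm towards −x, and press again.

>>> {"api": "send_rows", "payload": {
  "motion": [
    [[0, 0, -0.2], [0, 0, 0], -1],
    [[0, 0, -0.3], [0, 0, 0], -1],
    [[0, -0.05, 0], [0, 0, 0], -1],
    [[0, 0, 0], [0, 0, 0], -1]
  ]
}}

```text
time_s: 22.9
ee_pos: [0.6317, -0.0089, 0.0645]
eef_rot: [3.14, 0.0, 1.569]
force: [-0.1, 0.1, 0.2]
grip_width: -0.0001
grip_force: 0.0
```

>>> {"api": "send_rows", "payload": {
  "motion": [
    [[0, 0, 0.1], [0, 0, 0], -1],
    [[0, 0, 0.1], [0, 0, 0], -1],
    [[0, 0, 0.05], [0, 0, 0], -1],
    [[0, 0, 0], [0, 0, 0], -1]
  ]
}}

```text
time_s: 23.3
ee_pos: [0.6314, -0.0089, 0.0567]
eef_rot: [3.142, 0.0, 1.569]
force: [-2.6, -1.2, 4.0]
grip_width: 0.0003
grip_force: 1.9
```

>>> {"api": "send_rows", "payload": {
  "motion": [
    [[0, 0, 0.07], [0, 0, 0], -1],
    [[0, 0, 0], [0, 0, 0], -1]
  ]
}}

```text
time_s: 23.5
ee_pos: [0.6318, -0.0089, 0.0546]
eef_rot: [3.141, 0.0, 1.569]
force: [0.4, 0.6, 1.0]
grip_width: 0.0004
grip_force: 0.7
```

>>> {"api": "send_rows", "payload": {
  "motion": [
    [[0, 0, 0.07], [0, 0, 0], -1],
    [[0, 0, 0], [0, 0, 0], -1]
  ]
}}

```text
time_s: 23.7
ee_pos: [0.6318, -0.0089, 0.0526]
eef_rot: [3.14, 0.0, 1.569]
force: [0.8, -0.0, 2.3]
grip_width: 0.0004
grip_force: 0.9
```

>>> {"api": "send_rows", "payload": {
  "motion": [
    [[0, 0, 0.05], [0, 0, 0], -1],
    [[0, 0, 0], [0, 0, 0], -1]
  ]
}}

```text
time_s: 23.9
ee_pos: [0.6313, -0.0089, 0.0506]
eef_rot: [-3.141, 0.0, 1.569]
force: [-0.6, -0.4, 0.5]
grip_width: 0.0006
grip_force: 0.0
```

>>> {"api": "send_rows", "payload": {
  "motion": [
    [[0, 0, 0.03], [0, 0, 0], -1],
    [[0, 0, 0], [0, 0, 0], -1]
  ]
}}

```text
time_s: 24.1
ee_pos: [0.6314, -0.0088, 0.05]
eef_rot: [3.142, 0.0, 1.569]
force: [-0.4, 0.9, 0.5]
grip_width: 0.0005
grip_force: 0.0
```

>>> {"api": "send_rows", "payload": {
  "motion": [
    [[0, 0, 0.05], [0, 0, 0], -1],
    [[0, 0, 0.05], [0, 0, 0], -1],
    [[0, 0, 0], [0, 0, 0], -1]
  ]
}}

```text
time_s: 24.4
ee_pos: [0.6321, -0.0087, 0.0477]
eef_rot: [3.14, -0.0, 1.569]
force: [1.6, 0.3, 2.5]
grip_width: 0.0003
grip_force: 1.4
```

```bash
python3 - <<'E'
from h import *
go((631.5,-8.8,42.5),90)
c=snap('side');B=cv2.cvtColor(c['pixels'],cv2.COLOR_RGB2BGR)
cv2.imwrite('pics/side6.png',cv2.resize(B[185:265,325:425],(750,600),interpolation=cv2.INTER_CUBIC))
E
```

```text
t 24.4 pos [632.1  -8.7  47.7] F [1.6 0.3 2.5] w 0.3 gf 1.4
shift now-axes [-0.   -0.02  0.17] shift after-turn axes [-0.   -0.02  0.17] turn [ 0.02 -0.   -0.02]
```

View pics/side6.png

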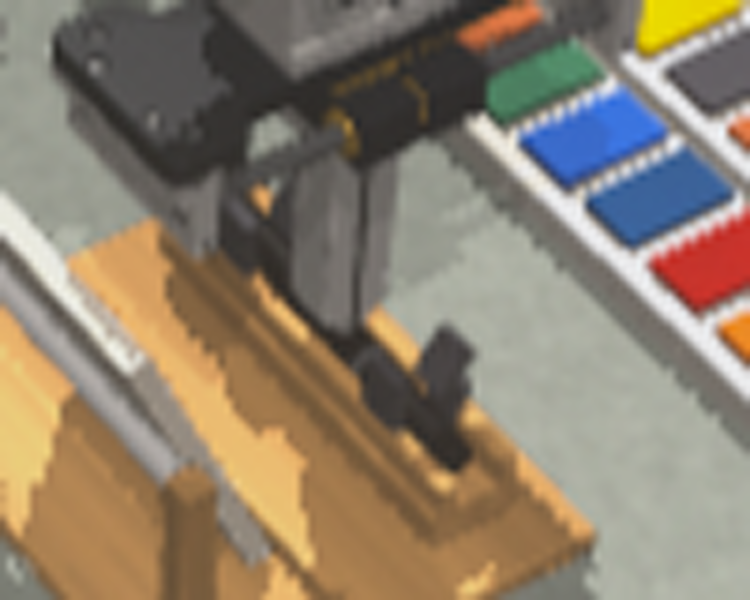

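The marker end has dropped to (455,455) and the hook at (440,360) has swung back over it. It is nearly home, so I continue with finer steps.

>>> {"api": "send_rows", "payload": {
  "motion": [
    [[0, 0, 0.04], [0, 0, 0], -1],
    [[0, 0, 0], [0, 0, 0], -1]
  ]
}}

```text
time_s: 24.65
ee_pos: [0.6318, -0.0087, 0.0464]
eef_rot: [3.14, -0.0, 1.569]
force: [0.4, 1.9, 3.9]
grip_width: 0.0005
grip_force: 1.8
```

>>> {"api": "send_rows", "payload": {
  "motion": [
    [[0, 0, 0.03], [0, 0, 0], -1],
    [[0, 0, 0], [0, 0, 0], -1]
  ]
}}

```text
time_s: 24.85
ee_pos: [0.6312, -0.009, 0.0448]
eef_rot: [-3.141, 0.0, 1.569]
force: [1.0, -0.7, -1.2]
grip_width: 0.0003
grip_force: 0.0
```

>>> {"api": "send_rows", "payload": {
  "motion": [
    [[0, 0, 0.03], [0, 0, 0], -1],
    [[0, 0, 0], [0, 0, 0], -1]
  ]
}}

```text
time_s: 25.05
ee_pos: [0.6313, -0.009, 0.0439]
eef_rot: [-3.141, 0.0, 1.569]
force: [-0.3, 0.1, 1.0]
grip_width: 0.0003
grip_force: 0.0
```

>>> {"api": "send_rows", "payload": {
  "motion": [
    [[0, 0, 0.03], [0, 0, 0], -1],
    [[0, 0, 0], [0, 0, 0], -1]
  ]
}}

```text
time_s: 25.25
ee_pos: [0.6315, -0.0089, 0.0432]
eef_rot: [3.141, 0.0, 1.569]
force: [0.1, -0.2, -0.3]
grip_width: 0.0002
grip_force: 0.0
```

>>> {"api": "send_rows", "payload": {
  "motion": [
    [[0, 0, 0.02], [0, 0, 0], -1],
    [[0, 0, 0], [0, 0, 0], -1]
  ]
}}

```text
time_s: 25.45
ee_pos: [0.6316, -0.0089, 0.0428]
eef_rot: [3.141, 0.0, 1.569]
force: [0.4, -0.1, -0.3]
grip_width: 0.0007
grip_force: 0.0
```

>>> {"api": "send_rows", "payload": {
  "motion": [
    [[0, 0, 0.02], [0, 0, 0], -1],
    [[0, 0, 0], [0, 0, 0], -1]
  ]
}}

```text
time_s: 25.65
ee_pos: [0.6317, -0.0089, 0.0423]
eef_rot: [3.141, 0.0, 1.569]
force: [-0.2, -0.1, -0.0]
grip_width: 0.0006
grip_force: 0.0
```

>>> {"api": "send_rows", "payload": {
  "motion": [
    [[0, 0, 0.02], [0, 0, 0], -1],
    [[0, 0, 0], [0, 0, 0], -1]
  ]
}}

```text
time_s: 25.85
ee_pos: [0.632, -0.0089, 0.0421]
eef_rot: [3.14, 0.0, 1.569]
force: [0.9, 1.2, 4.5]
grip_width: 0.0005
grip_force: 1.9
```

>>> {"api": "send_rows", "payload": {
  "motion": [
    [[0, 0, 0.015], [0, 0, 0], -1],
    [[0, 0, 0], [0, 0, 0], -1]
  ]
}}

```text
time_s: 26.05
ee_pos: [0.6322, -0.0089, 0.0421]
eef_rot: [3.139, 0.0, 1.569]
force: [-0.6, 0.2, 6.7]
grip_width: 0.0002
grip_force: 3.5
```

>>> {"api": "send_rows", "payload": {
  "motion": [
    [[0, 0, -0.3], [0, 0, 0], -1],
    [[0, 0, -0.9], [0, 0, 0], -1],
    [[0, 0, -1], [0, 0, 0], -1],
    [[0, 0, -1], [0, 0, 0], -1],
    [[0, 0, -1], [0, 0, 0], -1],
    [[0, -1, 0], [0, 0, 0], -1],
    [[0, -1, 0], [0, 0, 0], -1],
    [[0, -1, 0], [0, 0, 0], -1],
    [[0, -1, 0], [0, 0, 0], -1],
    [[0, 0, 0], [0, 0, 0], -1]
  ]
}}

```text
time_s: 27.05
ee_pos: [0.5092, -0.0085, 0.1677]
eef_rot: [3.141, 0.0, 1.569]
force: [0.4, -0.9, -0.5]
grip_width: 0.0004
grip_force: 0.0
```

```bash
python3 - <<'E'
from h import *
for n in('top','side'):
    c=snap(n);P=pts(c).reshape(-1,3)*1000;H=cv2.cvtColor(c['pixels'],cv2.COLOR_RGB2HSV).reshape(-1,3);E=P-[583.3,-8.8,0]
    m=(abs(E[:,0]-50)<8)&(abs(E[:,1])<90)&(abs(P[:,2]-40)<12)&(H[:,2]<70)
    q=E[m];print(n,len(q),np.percentile(q,[2,50,98],axis=0).round(1).tolist())
    if len(q)>5:print('level',np.polyfit(q[:,1],q[:,2],1).round(3),np.polyfit(q[:,1],q[:,0],1).round(3))
    B=cv2.cvtColor(c['pixels'],cv2.COLOR_RGB2BGR)
    if n=='side': b=cv2.resize(B[170:270,300:420],(720,600),interpolation=cv2.INTER_CUBIC)
cv2.imwrite('pics/fin.png',b)
E
```

```text
top 1 [[49.7, -57.8, 41.2], [49.7, -57.8, 41.2], [49.7, -57.8, 41.2]]
side 148 [[42.8, -62.5, 34.4], [49.0, -4.9, 41.7], [57.2, 42.5, 51.7]]
level [1.4000e-02 4.2348e+01] [3.0000e-03 4.9247e+01]
```

View pics/fin.png

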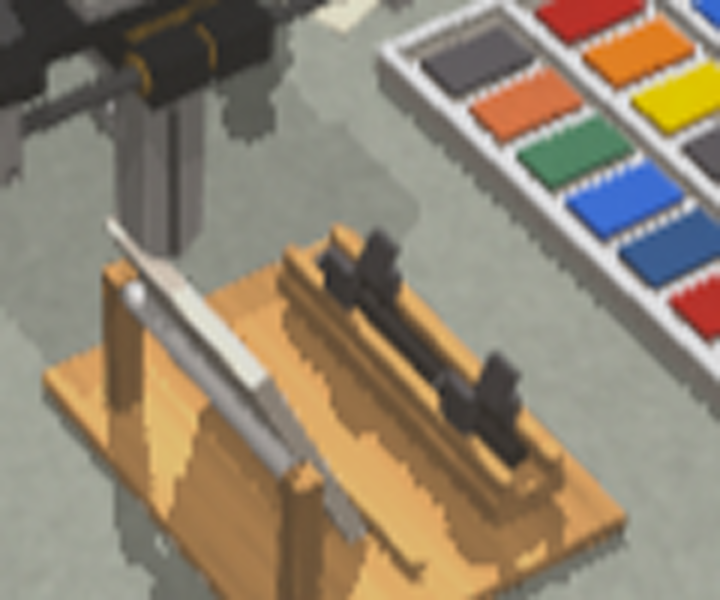

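The marker is down in the channel at (430,365) with both hooks closed over it, and the panel is still leaning. I'll check the numbers once for the panel and the rack items before handing in.

```bash
python3 - <<'E'
from h import *
P=pts(load('side')).reshape(-1,3)*1000;c=load('side')
H=cv2.cvtColor(c['pixels'],cv2.COLOR_RGB2HSV).reshape(-1,3);E=P-[583.3,-8.8,0]
m=(abs(E[:,0]+60)<15)&(abs(E[:,1])<60)&(H[:,1]<40)&(H[:,2]>90)&(E[:,2]>117)&(E[:,2]<138)
q=E[m];print(len(q),np.percentile(q,[2,50,98],axis=0).round(1).tolist(),np.polyfit(q[:,1],q[:,0],1).round(3))
m=(abs(E[:,0]-50)<7)&(abs(E[:,1])<75)&(abs(E[:,2]-41)<6)&(H[:,2]<70)
for a,b in((-70,-50),(-25,0),(0,25),(50,70)):
    k=m&(E[:,1]>a)&(E[:,1]<b);print(a,k.sum(),np.round(np.median(E[k,2]),1) if k.any() else '')
E
```

```text
150 [[-64.9, -48.7, 118.9], [-61.0, -6.8, 131.2], [-55.8, 46.8, 135.5]] [-1.0000e-02 -6.1021e+01]
-70 25 41.1
-25 19 41.2
0 33 41.2
50 0
```

Panel square and centred, marker level. Handing in.

```bash
python3 -c "
from station import *
print(hand_in())"
```

```text
the job is handed in; nothing more can be done
None
```

The job is handed in: the larger panel leans square and centred on the easel bar with its foot behind the strip, and the marker is fully home under the closed jaw, though its first press jammed at about 27 N and had to be redone.

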